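# Reset the bench switch box under its push-latch flap

### The job

Press the flap on top of the grey switch box right down and let go so that it pops open, then push the larger of the two black buttons under it all the way in and release it, without pressing the smaller one. Finally push the open flap over and press it right down so that it latches shut and stays shut by itself. Leave the loose parts round the box where they are.

Things in the scene. Friction and masses are not known exactly. Their poses are not given: they have to be found in the camera images.
- switch_box: Grey painted box, 140 mm deep (x), 140 wide (y), 70 tall; lugs add 18 each side. Origin on the worktop under the middle of the flap's hinge; own z up, own x from the flap's free edge to the hinge and on to the rear (yaw 0: away from the robot). Rear block solid, x 4 to 62 mm, 70 high. Tub under the flap: x -75 to 2, y -61 to 61, walls 54 high, panel with the buttons 35; small steel latch amid its front, 54 high.
- flap (a joint): Flap angle, rad: 0 latched shut, flush; 1.95 wide open, leaning back over the rear block; -0.138 pressed to its stop (free edge 11 mm down). Sprung open, push-push latch: from shut, press to the stop (2 to 5 N) and let go: it swings open in about 1 s. From open, push it over (1 to 4 N), press to the stop, let go: it stays at 0. Pressed less than about 9 mm at the free edge it does not change over.
- flap_press (a point): Where to press: middle of the ribbed patch on the grey plastic flap's outer face, 66 mm from the hinge axis, midway across; moves with the flap. Shut, it lies 70 mm above the worktop; at the stop, 61 mm. The flap is 82 mm from hinge to free edge, 140 mm wide, 4 mm thick, with 14 mm skirts at sides and front.
- flap_hinge (a point): Middle of the flap's hinge axis, 67 mm above the worktop, along the box's y. Open wide, the flap's free edge stands about 77 mm above the axis and 33 mm behind it (over the rear block); the flap is then pushed over from behind.
- button_large_top (a point): Centre of the top of the larger black button, a disc 28 mm across in a round steel housing 44 mm across; unpressed its top is 57 mm above the worktop (13 mm below the box's top) and stands 10 mm proud of its housing. It lies 48 mm from the hinge axis and 39 mm to one side of the middle of the flap; which side varies.
- button_large (a joint): Travel of the larger button in m: 0 = out, 0.006 = fully in; it springs back when released and takes 5 N to push fully in.
- button_small_top (a point): Centre of the top of the smaller black button, a disc 14 mm across in a round steel housing 30 mm across, at the same height, on the other side; not to be pressed.
- button_small (a joint): Travel of the smaller button in m: 0 = out, 0.006 = fully in.
- hub_ring: Loose black hub ring, 68 mm across, 36 mm tall, beside the rear of the box on its +y side. Origin at the centre of its underside.
- valve_tin: Loose round tin, 64 mm across, 41 mm tall, beside the box on its -y side. Origin at the centre of its underside.
- nut_m16: Loose rusty nut, 27 mm across, 14 mm tall, in front of the box. Origin at the centre of its underside.

How it is judged:
By the outcome, as a careful person would: the job done as asked, in the order asked, and still so for the second after the job is handed in, with the robot touching nothing.
It also fails if it takes over 48 s, if anything falls off the work surface, if the arm or the gripper's body presses on something with over 40 N, if the wrist force passes 120 N, or if a joint passes its speed limit or range.

### The arm

A 6-joint arm with a two-finger parallel gripper is mounted at the origin on a cart in front of the work surface, level with it; the furniture and walls round the work are solid. World frame = base frame: x ahead of the robot, y to its left, z up, the work surface at z = 0. Lengths are in m, angles in rad, forces in N, time in s.
With the tool pointing down it reaches from about 0.375 to 0.9 m from the base axis. Payload 3.1 kg.
Tool frame: the origin (TCP) lies at the centre of the arm's flange, where the gripper is bolted on; the fingertips stand 173 mm ahead of it and the grasp point (between the pads) lies 155 mm ahead of it; z points along the fingers, y is the direction in which the jaws open and shut (so a half turn about z gives the same grasp; the last joint's range is limited). The gripper opens to 85 mm and grips with 20 to 120 N. Pads are 22 mm wide; open, the fingers measure 114 mm over their backs; the gripper's body (76 mm by 85 mm) begins 54 mm behind the grasp point. The pads swing forward as they close: fully open they stand 13 mm farther back than shut.
Start: joints at [0.993, 0.527, 1.433, -0, 1.181, -0.178], TCP at [0.243, 0.576, 0.405] pointing down, gripper open.
Joint ranges: [-3.08, 3.08], [-0.75, 2.2], [0.22, 2.44], [-1.43, 4.57], [0, 2.65], [-2.85, 2.85]. Speed limits (rad/s): [2.79, 2.79, 3.14, 3.14, 3.14, 3.14].

### API

Orientations are given as [roll, pitch, yaw] about the fixed x, y, z axes, in that order (R = Rz(yaw) Ry(pitch) Rx(roll)).
In Python, from rig import r gives the robot as it stands.
- The arm moves only by the tool carry_out, never from a script. Its argument "moves" is a list that holds one entry, the list of rows, each a list of 5 numbers: the opening, from 0 (shut) to 1 (fully open), then the shift along the world's x, y, z in mm, then the turn about the world's z in degrees. In form: [[[hand, dx, dy, dz, turn], ...]]. A call has 1 to 12 rows; each row is the pose to reach, as a shift and turn from the pose commanded when the call began; what a row does not reach only later rows make up. A row lasts 1/12 s, in which the tool goes at most 41.7 mm and 7.16 degrees, less where a joint would pass 70% of its speed; a pose out of reach is approached as far as the arm can. A call with a gripper value outside its range is refused whole. The fingers move at their own pace and stop on an object; "newtons" is the grip in N (left out, the last holds). Time passes only in rows, so rows that repeat a pose let the fingers close. It gives the time, the measured TCP pose, the force and the opening at its end, in the units of the state.
- r.observe(): the state, without advancing time (a new reading comes with each control period).
- r.camera(name): name is "scene" or "top" or "wrist"; returns a dict with "frame" (400x640x3 uint8, red, green, blue), "depth" (400x640 float32, m along the optical axis (not along the pixel's ray), 0 where there is no reading), "mtx" (3x3 intrinsics, pixels), "dist_coeffs" ([k1, k2, p1, p2, k3] as OpenCV has them; the pictures are not rectified), "xyz" and "rotation" of the camera in the world. Camera axes: x right, y down, z forward; pixel columns grow to the right and rows downward; lengths in m; the calibration is good to about 2 mm. A picture is of the moment at which its call begins.
- r.job_done(): hands the job in, once; it reports no verdict.
The state is a dict: "time": time; "qpos": joint angles; "qd": joint speeds; "tau": joint torques, N m; "tool_pos": TCP position; "eef_rot": TCP orientation; "contact_force": force on the tool from outside, world axes, zero at the start; "ft_torque": the same for the moment, N m; "grip_width": finger opening in m.
Only numpy, scipy, OpenCV 4.12 (cv2) and the standard library are available. Lean on these libraries where they do the work, as an engineer would, in place of code of your own. Each camera call takes 0.05 s, during which the arm holds its last target. There are 200 camera calls.

## Working session

There is one attempt and no reset: what is moved stays moved. The work goes in short steps, Python scripts to look and compute and a tool call to move; the robot and the scene stay as the last step left them, time stands still between calls to the robot, and variables do not carry over. Pictures are saved under pics/ and viewed, about 8 in all and at most 12, crops included, and the job is handed in when it is done.

Besides the shell and the picture viewer there is one more tool, called as name([rows], argument=value, ...), one row to a line, values as JSON. carry_out: Moves the arm, as the interface text tells. Its arguments: {"type":"object","properties":{"moves":{"type":"array"},"newtons":{"type":"number"}},"required":["moves"]}

```bash
mkdir -p pics; cat > h.py <<'E'
import numpy as np, cv2
from rig import r
def snap(n,f):
    c=r.camera(n); cv2.imwrite('pics/'+f+'.png',cv2.cvtColor(c['frame'],cv2.COLOR_RGB2BGR)); np.savez('pics/'+f+'.npz',**{k:np.array(v) for k,v in c.items()}); return c
def load(f): return np.load('pics/'+f+'.npz')
def rot(c):
    R=np.array(c['rotation'],float)
    if R.shape==(3,3): return R
    from scipy.spatial.transform import Rotation as Q
    return Q.from_euler('xyz',R).as_matrix()
def ray(c,px,z):
    p=cv2.undistortPoints(np.array(px,float).reshape(-1,1,2),c['mtx'],c['dist_coeffs']).reshape(-1,2)
    d=np.c_[p,np.ones(len(p))]@rot(c).T; o=np.array(c['xyz'])
    return o+d*((z-o[2])/d[:,2])[:,None]
def cloud(c):
    h,w=c['depth'].shape; u,v=np.meshgrid(np.arange(w),np.arange(h))
    p=cv2.undistortPoints(np.stack([u,v],-1).reshape(-1,1,2).astype(float),c['mtx'],c['dist_coeffs']).reshape(-1,2)
    P=(np.c_[p,np.ones(len(p))]*c['depth'].reshape(-1,1))@rot(c).T+np.array(c['xyz'])
    P[c['depth'].ravel()==0]=np.nan
    return P.reshape(h,w,3)
E
python3 - <<'E'
from h import *
print(r.observe())
for n in ['top','scene']:
    c=snap(n,n+'0'); print(n,c['xyz'],c['rotation'],c['mtx'])
    P=cloud(c); print(np.nanpercentile(P[...,2],[1,20,50,80,99]))
a=cv2.imread('pics/top0.png');b=cv2.imread('pics/scene0.png')
E
```

```text
{'time': 0.0, 'qpos': array([ 9.92536497e-01,  5.28473819e-01,  1.43389845e+00, -1.97301535e-06,
        1.18141394e+00, -1.78517896e-01]), 'qd': array([ 0.00119049, -0.00020236,  0.00127077,  0.0014246 , -0.0014841 ,
        0.00177913]), 'tau': array([ 1.49306383e-03, -4.42352772e+01, -1.78031158e+01, -9.36354422e-05,
        8.35746905e-03, -3.54976635e-05]), 'tool_pos': array([0.2430301 , 0.57544004, 0.40372974]), 'eef_rot': array([-3.13943364e+00, -3.87716362e-04,  2.74185105e+00]), 'contact_force': array([0.0286638 , 0.8780234 , 0.52325495]), 'ft_torque': array([-0.04498806, -0.04787182, -0.03929916]), 'grip_width': 0.08537552823869711}
top [ 0.40774579 -0.05795937  0.89662652] [-2.97123472 -0.02627957 -1.57128264] [[387.86470428   0.         313.46680194]
 [  0.         387.86470428 188.96670589]
 [  0.           0.           1.        ]]
[-8.86625748e-01 -5.95466051e-01  4.75978654e-06  1.12009321e-02
  2.70274329e-01]
scene [ 0.17409953 -0.72606315  0.47045941] [-2.030629    0.01699468 -0.57539145] [[502.20691665   0.         310.78037506]
 [  0.         502.20691665 207.10471135]
 [  0.           0.           1.        ]]
[-0.71360338 -0.00184216  0.01939002  0.22070085  0.40433899]
```

View pics/top0.png

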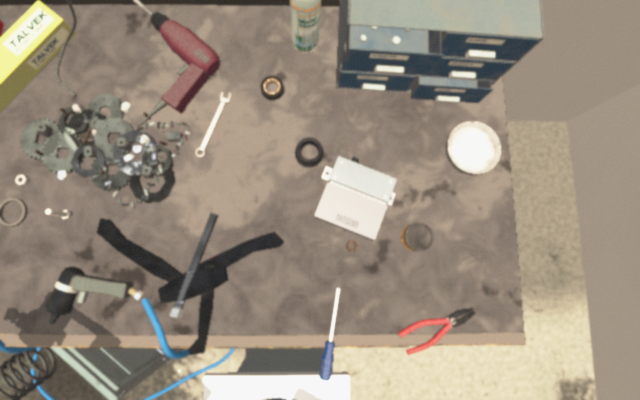

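View pics/scene0.png

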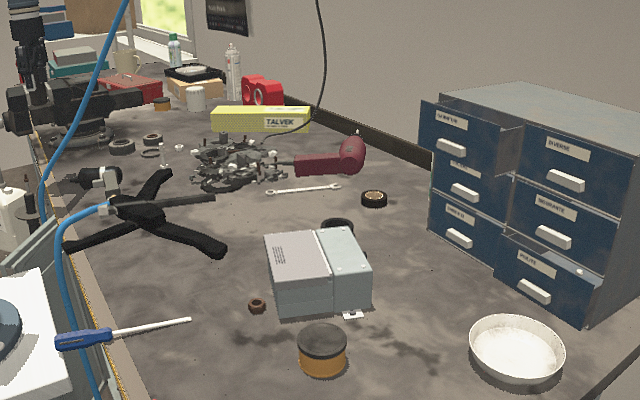

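The top view shows the box at about (355,197), with the ribbed patch near (347,221), the nut at (351,245), the tin at (418,237) and the ring at (309,152). The flap's free edge faces the robot, and the drawer cabinet stands behind the box. Next I measure the box's top face.

```bash
python3 - <<'E'
from h import *
for f in ['top0','scene0']:
    c=load(f);P=cloud(c)
    x,y,z=P[...,0],P[...,1],P[...,2]
    m=(abs(z-0.07)<0.008)&(abs(y+.15)<.2)&(x>.3)&(x<.65)
    n,l,s,ce=cv2.connectedComponentsWithStats(m.astype(np.uint8))
    k=1+np.argmax(s[1:,4]); m=l==k
    ct=max(cv2.findContours(m.astype(np.uint8),0,1)[0],key=cv2.contourArea).reshape(-1,2)
    W=ray(c,ct,0.07)[:,:2]
    R=cv2.minAreaRect((W*1000).astype(np.float32)); print(f,s[k],R,cv2.boxPoints(R).tolist(), 'z',np.median(z[m]))
    # seam / rib: rectify top patch
a=np.array(load('top0')['frame'])[130:260,280:450]
cv2.imwrite('pics/c0.png',cv2.cvtColor(cv2.resize(a,None,fx=4.5,fy=4.5,interpolation=cv2.INTER_CUBIC),cv2.COLOR_RGB2BGR))
E
```

```text
top0 [ 314  156   83   84 4204] ((533.8067016601562, -171.29554748535156), (139.67453002929688, 144.37057495117188), 68.23710632324219) [[440.873046875, -209.391357421875], [574.9537353515625, -262.91912841796875], [626.7403564453125, -133.19973754882812], [492.65966796875, -79.67196655273438]] z 0.0702702022844533
scene0 [ 263  226  110   61 4737] ((528.0880126953125, -178.31863403320312), (148.32635498046875, 143.81707763671875), 68.27884674072266) [[433.8382568359375, -220.60333251953125], [567.4437255859375, -273.82855224609375], [622.3377685546875, -136.033935546875], [488.7322998046875, -82.8087158203125]] z 0.06829700011662598
```

View pics/c0.png

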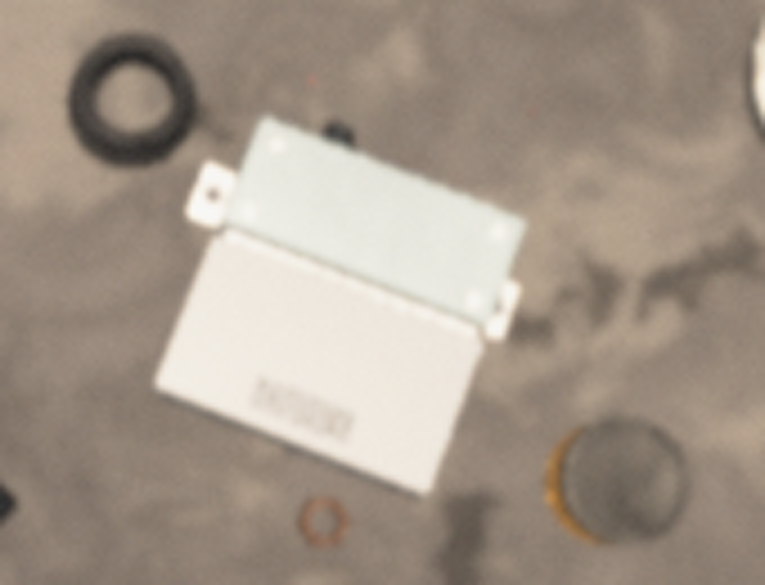

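```bash
python3 - <<'E'
from h import *
c=load('top0')
px=np.array([[267,117],[527,220],[425,495],[155,383],[302,407],[220,235],[485,345]])/4.5+[280,130]-.4
W=ray(c,px,.07)*1000; print(W[:,:2].round(1))
d=lambda a,b:np.linalg.norm(W[a]-W[b]).round(1)
print('RLRR',d(0,1),'FRFL',d(2,3),'sides',d(0,3),d(1,2),'seam',d(5,6))
s=load('scene0');P=cloud(s)*1000
yaw=np.deg2rad(-21.8);ex=np.array([np.cos(yaw),np.sin(yaw)]);ey=np.array([-ex[1],ex[0]]);H=np.array([542.9,-174.9])
for n,c in (('top',load('top0')),('scene',s)):
    P=cloud(c)*1000
    L=np.stack([(P[...,:2]-H)@ex,(P[...,:2]-H)@ey],-1)
    m=(P[...,2]>66)&(P[...,2]<76)&(abs(L[...,0])<110)&(abs(L[...,1])<95)
    print(n,'local x',np.percentile(L[m][:,0],[.5,2,98,99.5]),'y',np.percentile(L[m][:,1],[.5,2,98,99.5]))
    t=(P[...,2]>90)&(L[...,0]>0)&(L[...,0]<400)&(abs(L[...,1])<150)
    if t.any(): print('tall behind: min local x',np.percentile(L[t][:,0],[0.5,5]),'zmax',np.nanmax(P[...,2][t]), 'min world y..',np.percentile(P[t][:,0],1))
E
```

```text
[[ 624.7 -135.9]
 [ 574.  -262.1]
 [ 441.2 -208.6]
 [ 494.1  -81. ]
 [ 482.8 -150.9]
 [ 565.9 -112.4]
 [ 512.7 -239.5]]
RLRR 136.0 FRFL 138.2 sides 141.7 143.1 seam 137.7
top local x [-80.68007187 -78.72746245  59.48107555  61.84549393] y [-69.01146355 -66.76514165  66.9888656   69.35175368]
tall behind: min local x [198.56488982 210.85855556] zmax 273.9492920335358 min world y.. 755.4899240759165
scene local x [-82.99413235 -81.06611378  56.75854346  59.42907793] y [-71.02098818 -69.92970758  64.38174158  67.65474928]
tall behind: min local x [197.95454297 211.36068294] zmax 270.19913597817913 min world y.. 755.4731791261855
```

The two views agree to about 3 mm, so I take the mean: hinge at (541.6, -175.4) mm, yaw -21.8°, press point at (480, -151). The tool yaw already matches the box (157° ≡ -23°), so no turn is needed.

carry_out([
  [[0,20,-60,0,0],[0,33,-100,0,0],[0,46,-140,0,0],[0,59,-180,0,0],[0,72,-220,0,0],[0,85,-260,0,0],[0,98,-300,0,0],[0,111,-340,0,0],[0,124,-380,0,0],[0,137,-420,0,0],[0,150,-460,0,0],[0,163,-500,0,0]],
], newtons=60)

```text
time: 1.1
tool_pos: [0.3982, 0.0984, 0.4047]
eef_rot: [3.142, -0.0, 2.742]
contact_force: [0.1, 0.0, 1.2]
grip_width: 0.0
```

carry_out([
  [[0,13,-40,0,0],[0,26,-80,0,0],[0,39,-120,0,0],[0,52,-160,-20,0],[0,65,-200,-50,0],[0,74,-227,-85,0],[0,74,-227,-115,0],[0,74,-227,-135,0],[0,74,-227,-142,0],[0,74,-227,-147,0],[0,74,-227,-147,0],[0,74,-227,-147,0]],
])

```text
time: 2.1
tool_pos: [0.4725, -0.1262, 0.2587]
eef_rot: [-3.141, 0.002, 2.743]
contact_force: [-0.5, 0.1, 0.0]
grip_width: -0.0001
```

```bash
python3 - <<'E'
from h import *
print(r.observe())
c=snap('scene','s1')
a=c['frame'][120:340,200:440]
cv2.imwrite('pics/s1c.png',cv2.cvtColor(cv2.resize(a,None,fx=2.5,fy=2.5),cv2.COLOR_RGB2BGR))
E
```

```text
{'time': 2.1, 'qpos': array([-4.89928000e-01,  5.91831828e-01,  1.89488019e+00,  1.50252981e-05,
        6.53247723e-01, -1.66202367e+00]), 'qd': array([ 0.00176775, -0.02140233, -0.00509782, -0.00135751, -0.00242025,
        0.00034153]), 'tau': array([-2.29872633e-01, -3.65672958e+01, -8.06038678e+00, -6.34627155e-03,
        6.95061986e-03,  3.81659265e-04]), 'tool_pos': array([ 0.47251448, -0.12619062,  0.25873358]), 'eef_rot': array([-3.14145301e+00,  1.62695849e-03,  2.74288019e+00]), 'contact_force': array([-0.47074785,  0.06476943,  0.04026154]), 'ft_torque': array([-0.02483868, -0.04567252,  0.06628821]), 'grip_width': -9.94147979887941e-05}
```

View pics/s1c.png

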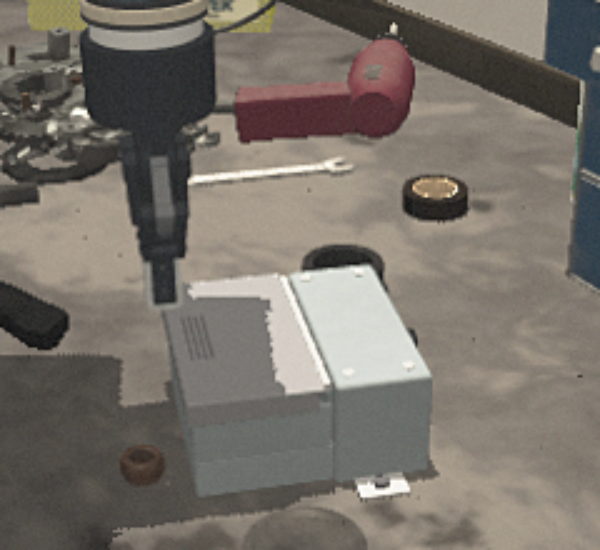

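The tip stands left of the patch at tool (472.5, -126.2, 258.7), short of the commanded point because the first call lagged. I shift it by +8, -25 and press down gradually.

carry_out([
  [[0,8,-25,0,0],[0,8,-25,0,0],[0,8,-25,-8,0],[0,8,-25,-14,0],[0,8,-25,-17,0],[0,8,-25,-20,0],[0,8,-25,-22,0],[0,8,-25,-23,0],[0,8,-25,-23,0]],
])

```text
time: 2.9
tool_pos: [0.4799, -0.151, 0.235]
eef_rot: [3.141, -0.001, 2.742]
contact_force: [-1.1, 1.5, 5.9]
grip_width: -0.0001
```

carry_out([
  [[0,0,0,-1,0],[0,0,0,-2,0],[0,0,0,-2,0]],
])

```text
time: 3.15
tool_pos: [0.4798, -0.151, 0.2346]
eef_rot: [3.141, -0.0, 2.742]
contact_force: [-3.5, 2.2, 19.6]
grip_width: 0.0002
```

The flap is hard on its stop at 19.6 N. I lift the tool straight up clear of it and look.

carry_out([
  [[0,0,0,30,0],[0,-10,4,70,0],[0,-20,8,110,0],[0,-40,16,130,0],[0,-60,24,130,0],[0,-60,24,130,0],[0,-60,24,130,0],[0,-60,24,130,0],[0,-60,24,130,0],[0,-60,24,130,0],[0,-60,24,130,0],[0,-60,24,130,0]],
])

```text
time: 4.15
tool_pos: [0.4206, -0.1279, 0.3622]
eef_rot: [3.141, -0.001, 2.742]
contact_force: [1.1, -0.5, 0.0]
grip_width: 0.0002
```

```bash
python3 - <<'E'
from h import *
print(r.observe()['tool_pos'])
c=snap('scene','s2');t=snap('top','t2')
a=c['frame'][160:340,220:420]; b=t['frame'][130:260,280:440]
A=cv2.resize(a,None,fx=2,fy=2);B=cv2.resize(b,None,fx=2.75,fy=2.77)[:360]
cv2.imwrite('pics/s2c.png',cv2.cvtColor(np.hstack([A,B[:,:400]]),cv2.COLOR_RGB2BGR))
E
```

```text
[ 0.42062484 -0.12787979  0.36222685]
```

View pics/s2c.png

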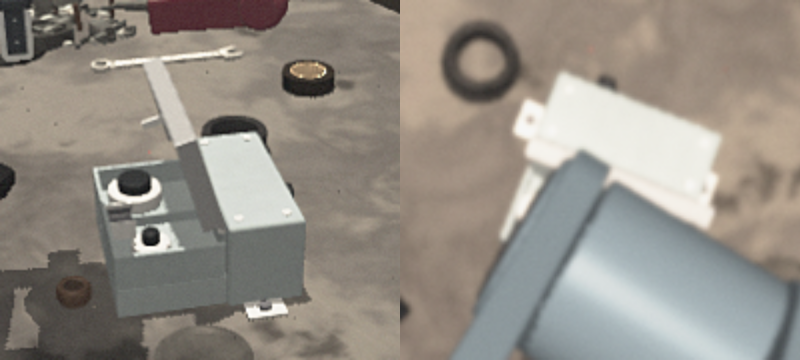

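The flap has unlatched and is still swinging. The large button lies on the far (+y) side, at about (287,249) in the scene image. I wait half a second, then measure both buttons.

carry_out([
  [[0,0,60,0,0],[0,0,100,0,0],[0,0,130,0,0],[0,0,130,0,0],[0,0,130,0,0],[0,0,130,0,0],[0,0,130,0,0]],
])

```text
time: 4.83
tool_pos: [0.4207, 0.0014, 0.3628]
eef_rot: [-3.141, 0.001, 2.741]
contact_force: [0.3, -0.0, 0.2]
grip_width: 0.0002
```

```bash
python3 - <<'E'
from h import *
print(r.observe()['tool_pos'])
H=np.array([541.6,-175.4]);yaw=np.deg2rad(-21.8);ex=np.array([np.cos(yaw),np.sin(yaw)]);ey=np.array([-ex[1],ex[0]])
for n in ['scene','top']:
    c=snap(n,n+'3')
    P=cloud(c)*1000; L=np.stack([(P[...,:2]-H)@ex,(P[...,:2]-H)@ey],-1)
    m=(c['frame'].max(-1)<75)&(P[...,2]>45)&(P[...,2]<70)&(L[...,0]>-72)&(L[...,0]<-25)&(abs(L[...,1])<60)
    k,l,s,ce=cv2.connectedComponentsWithStats(m.astype(np.uint8))
    for i in range(1,k):
        if s[i,4]>8:
            w=ray(c,ce[i],.057)[0]*1000; q=np.median(P[l==i],0); print(n,s[i],ce[i].round(1),w.round(1),q.round(1),'loc',((w[:2]-H)@ex).round(1),((w[:2]-H)@ey).round(1))
    t=(P[...,2]>85)&(P[...,2]<160)&(abs(L[...,0])<90)&(abs(L[...,1])<72)
    if t.any(): print(n,'flap z max',np.percentile(P[t][:,2],99),'local x at top',np.median(L[t&(P[...,2]>130)][:,0]),'y rng',np.percentile(L[t][:,1],[1,99]))
c=load('scene3');t=load('top3')
A=cv2.resize(c['frame'][160:340,220:420],None,fx=2,fy=2);B=cv2.resize(t['frame'][130:260,290:434],None,fx=2.77,fy=2.77)
cv2.imwrite('pics/s3c.png',cv2.cvtColor(np.hstack([A,B[:360]]),cv2.COLOR_RGB2BGR))
E
```

```text
[0.42072564 0.00140705 0.36279753]
scene [279 245  16  13 174] [286.7 251. ] [ 506.1 -131.1   57. ] [ 509.1 -126.1   54.1] loc -49.4 28.0
scene [275 265   9   2  10] [278.9 265.3] [ 475.4 -160.2   57. ] [ 482.5 -145.8   46.4] loc -67.1 -10.5
scene [291 274   9   9  64] [295.  278.1] [ 477.8 -203.1   57. ] [ 481.  -197.9   52.3] loc -49.0 -49.4
scene flap z max 145.8871702975532 local x at top 21.86582207198649 y rng [-71.01779303  69.77799218]
top flap z max 148.8778447554466 local x at top 26.180174621338914 y rng [-67.71644143  69.86784199]
```

View pics/s3c.png

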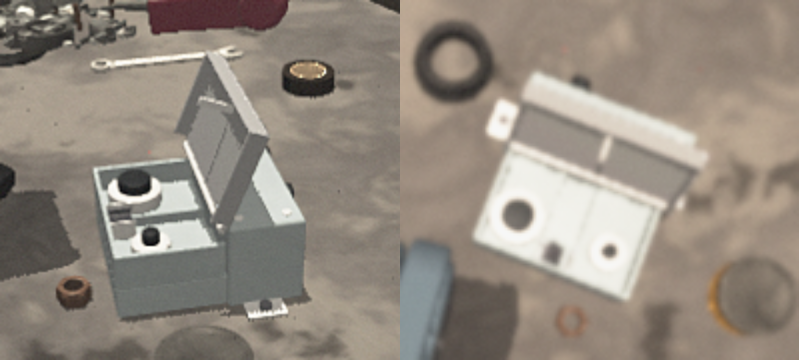

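The flap is wide open with its edge at about z 146–149. In the top view the large button is at crop (517,215) and the small one at (609,250). I cross-check the large button by ray.

```bash
python3 - <<'E'
from h import *
c=load('top3');g=c['frame'].max(-1).astype(float)
P=cloud(c)*1000
for u,v,rr in ((332.2,207.6,9),(365.5,220.3,5)):
    U,V=np.meshgrid(np.arange(640),np.arange(400)); m=(np.hypot(U-u,V-v)<rr)&(g<130)
    p=[U[m].mean(),V[m].mean()]; print(np.round(p,1),m.sum(),(ray(c,p,.057)*1000).round(1),np.nanmedian(P[m],0).round(1))
s=load('scene3');gs=cloud(s)*1000
U,V=np.meshgrid(np.arange(640),np.arange(400)); m=(np.hypot(U-286.7,V-251)<12)&(s['frame'].max(-1)<75)&(gs[...,2]>55.)
print('scene disc top',m.sum(),gs[m].mean(0).round(1),np.c_[gs[m].min(0),gs[m].max(0)].round(1))
E
```

```text
[332.1 207.2] 73 [[ 512.  -120.8   57. ]] [ 512.4 -120.5   57.2]
[365.1 220.1] 8 [[ 483.9 -192.5   57. ]] [ 484.1 -192.5   57.3]
scene disc top 44 [ 510.  -122.4   55.5] [[ 499.7  522.1]
 [-133.7 -110.2]
 [  55.    56.2]]
```

The top ray gives (512, -121) at z 57, which matches the geometric prediction of (511.5, -121.4). I go over it, biased 3 mm away from the flap.

carry_out([
  [[0,22,-30,0,0],[0,44,-60,0,0],[0,66,-92,0,0],[0,88,-122,-10,0],[0,88,-122,-40,0],[0,88,-122,-75,0],[0,88,-122,-105,0],[0,88,-122,-120,0],[0,88,-122,-126,0],[0,88,-122,-128,0],[0,88,-122,-128,0]],
])

```text
time: 5.85
tool_pos: [0.5084, -0.1206, 0.2347]
eef_rot: [-3.142, 0.0, 2.74]
contact_force: [0.0, -0.7, -0.7]
grip_width: 0.0001
```

carry_out([
  [[0,0,0,-4,0],[0,0,0,-6,0],[0,0,0,-8,0],[0,0,0,-10,0],[0,0,0,-11,0],[0,0,0,-11,0]],
])

```text
time: 6.35
tool_pos: [0.5088, -0.1201, 0.2245]
eef_rot: [-3.141, 0.003, 2.742]
contact_force: [-0.3, -2.6, 4.3]
grip_width: -0.0002
```

carry_out([
  [[0,0,0,-1,0],[0,0,0,-2,0],[0,0,0,-2,0]],
])

```text
time: 6.6
tool_pos: [0.5088, -0.12, 0.2242]
eef_rot: [-3.141, 0.004, 2.742]
contact_force: [-2.7, -1.1, 19.0]
grip_width: 0.0002
```

The button bottomed at 19 N with no further travel. I release it, rise over the flap, and come down behind it.

carry_out([
  [[0,0,0,12,0],[0,0,0,50,0],[0,0,0,90,0],[0,0,0,130,0],[0,0,0,165,0],[0,30,-24,170,0],[0,58,-48,170,0],[0,84,-70,170,0],[0,102,-83,170,0],[0,102,-83,170,0],[0,102,-83,135,0],[0,102,-83,115,0]],
])

```text
time: 7.6
tool_pos: [0.6096, -0.2021, 0.335]
eef_rot: [3.141, -0.002, 2.742]
contact_force: [-0.5, 0.6, -1.6]
grip_width: 0.0001
```

```bash
python3 - <<'E'
from h import *
print(r.observe()['tool_pos'],r.observe()['contact_force'])
c=snap('scene','s4')
cv2.imwrite('pics/s4c.png',cv2.cvtColor(cv2.resize(c['frame'][100:340,200:440],None,fx=2.4,fy=2.4),cv2.COLOR_RGB2BGR))
E
```

```text
[ 0.6095658  -0.20208871  0.33500667] [-0.53926553  0.57614717 -1.64317136]
```

View pics/s4c.png

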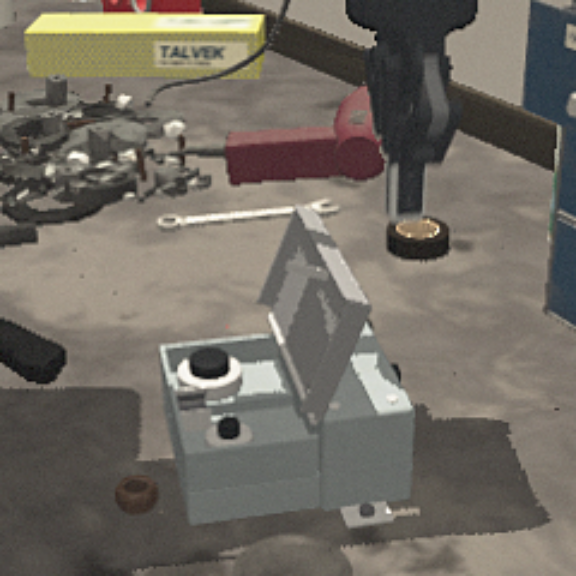

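Both buttons look popped up, the flap is wide open, and the finger stands behind it with its tip about 162 mm up. I lower it and push the flap over gently.

carry_out([
  [[0,0,0,-25,0],[0,0,0,-45,0],[0,0,0,-48,0],[0,-9,4,-48,0],[0,-19,7,-48,0],[0,-26,10,-48,0],[0,-33,13,-48,0],[0,-40,16,-48,0],[0,-47,19,-48,0],[0,-54,22,-48,0],[0,-61,24,-48,0],[0,-68,27,-48,0]],
])

```text
time: 8.65
tool_pos: [0.5417, -0.1755, 0.2889]
eef_rot: [-3.142, 0.001, 2.742]
contact_force: [1.2, -0.5, -0.2]
grip_width: -0.0001
```

carry_out([
  [[0,-9,4,0,0],[0,-17,7,-1,0],[0,-25,10,-4,0],[0,-34,13,-8,0],[0,-42,17,-13,0],[0,-48,19,-18,0],[0,-54,22,-24,0],[0,-57,23,-30,0],[0,-59,24,-36,0],[0,-59,24,-42,0],[0,-59,24,-46,0],[0,-59,24,-46,0]],
])

```text
time: 9.65
tool_pos: [0.483, -0.1516, 0.2416]
eef_rot: [3.141, -0.002, 2.742]
contact_force: [0.6, -0.1, 0.3]
grip_width: 0.0003
```

```bash
python3 - <<'E'
from h import *
print(r.observe()['tool_pos'],r.observe()['contact_force'])
c=snap('scene','s5')
cv2.imwrite('pics/s5c.png',cv2.cvtColor(cv2.resize(c['frame'][140:340,220:420],None,fx=2.4,fy=2.4),cv2.COLOR_RGB2BGR))
E
```

```text
[ 0.48304575 -0.15160707  0.24161738] [ 0.56236632 -0.09263431  0.28565517]
```

View pics/s5c.png

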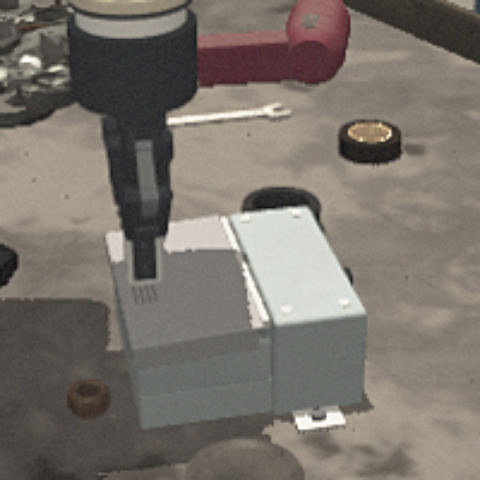

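The flap is down under the finger, about flush with the box top. Now I press to the stop at the same point as before.

carry_out([
  [[0,-2,1,-2,0],[0,-2,1,-4,0],[0,-2,1,-6,0],[0,-2,1,-8,0],[0,-2,1,-9,0],[0,-2,1,-9,0]],
])

```text
time: 10.2
tool_pos: [0.4815, -0.1508, 0.235]
eef_rot: [-3.141, 0.002, 2.742]
contact_force: [-1.6, 1.9, 12.0]
grip_width: -0.0002
```

carry_out([
  [[0,0,0,-1,0],[0,0,0,-1,0]],
])

```text
time: 10.37
tool_pos: [0.4815, -0.1507, 0.2349]
eef_rot: [-3.141, 0.002, 2.742]
contact_force: [-2.3, 1.0, 19.0]
grip_width: 0.0001
```

carry_out([
  [[0,0,0,8,0],[0,0,0,30,0],[0,-10,14,70,0],[0,-20,48,110,0],[0,-40,86,130,0],[0,-60,124,130,0],[0,-60,154,130,0],[0,-60,154,130,0],[0,-60,154,130,0],[0,-60,154,130,0],[0,-60,154,130,0],[0,-60,154,130,0]],
])

```text
time: 11.37
tool_pos: [0.422, 0.0021, 0.3624]
eef_rot: [-3.141, 0.0, 2.74]
contact_force: [-0.5, -0.5, 0.4]
grip_width: -0.0001
```

carry_out([
  [[0,0,0,0,0],[0,0,0,0,0],[0,0,0,0,0],[0,0,0,0,0],[0,0,0,0,0],[0,0,0,0,0]],
])

```text
time: 11.87
tool_pos: [0.4212, 0.0032, 0.3627]
eef_rot: [-3.142, -0.0, 2.742]
contact_force: [-0.5, 0.4, 0.3]
grip_width: -0.0003
```

```bash
python3 - <<'E'
from h import *
print(r.observe()['tool_pos'],r.observe()['contact_force'])
c=snap('scene','s6');t=snap('top','t6')
A=cv2.resize(c['frame'][160:380,220:420],None,fx=2,fy=2);B=cv2.resize(t['frame'][130:260,290:434],None,fx=2.77,fy=440/130)
cv2.imwrite('pics/s6c.png',cv2.cvtColor(np.hstack([A,B]),cv2.COLOR_RGB2BGR))
H=np.array([541.6,-175.4]);yaw=np.deg2rad(-21.8);ex=np.array([np.cos(yaw),np.sin(yaw)]);ey=np.array([-ex[1],ex[0]])
for d in (load('top0'),t,c):
    P=cloud(d)*1000; L=np.stack([(P[...,:2]-H)@ex,(P[...,:2]-H)@ey],-1)
    print([np.nanmedian(P[...,2][(abs(L[...,0]-x)<8)&(abs(L[...,1])<55)&(P[...,2]>0)]).round(1) for x in (-70,-40,-15,30)], np.nanmax(P[...,2][(abs(L[...,0])<60)&(abs(L[...,1])<55)]).round(1))
    D=cv2.absdiff(np.array(t['frame']),np.array(load('top0')['frame'])).max(-1)
print('changed px near ring/nut/tin',[(D[v-12:v+12,u-12:u+12]>40).sum() for u,v in ((309,152),(351,245),(418,237))])
E
```

```text
[0.42123143 0.00324807 0.36269137] [-0.49407489  0.39539385  0.30679845]
[np.float64(70.3), np.float64(70.4), np.float64(70.2), np.float64(70.3)] 75.1
[np.float64(70.5), np.float64(70.6), np.float64(70.5), np.float64(70.2)] 75.6
[np.float64(69.2), np.float64(68.5), np.float64(68.2), np.float64(68.3)] 71.7
changed px near ring/nut/tin [np.int64(0), np.int64(0), np.int64(0)]
```

View pics/s6c.png

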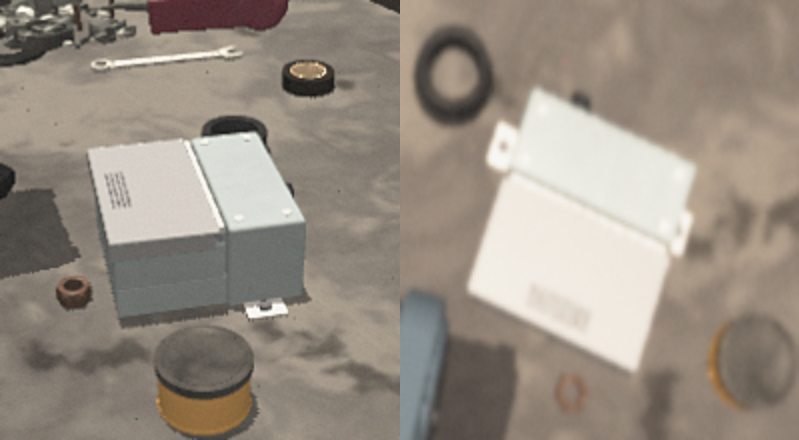

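The flap lies flush and shut 1.5 s after release, the loose parts have not moved, and the arm is clear. I hand the job in.

```bash
python3 -c "
from rig import r
print(r.job_done())"
```

```text
the job is handed in; nothing more can be done
None
```

The job is done and handed in at about 12 s. I pressed the flap to its stop (19.6 N) and it swung wide open. I then pushed the large button in until it bottomed (19 N, fingertip about 51 mm up), released it, pushed the flap over from behind and pressed it to its stop again (19 N).

**Last checks:**
- **Flap:** 1.5 s after release it lay flush. The top camera reads 70.5 mm along the flap, against 70.2 mm on the rear block. The arm was clear and the wrist force was near zero.
- **Loose parts:** the ring, nut and tin show no changed pixels against the first top picture.
- **Buttons:** the finger never came near the small button. Both buttons looked out in the picture taken before closing, but I did not measure their travel.
- **Disagreements:** the two cameras differed by 2 to 3 mm on the box position, so I used their mean. The scene camera reads the heights about 2 mm lower than the top one. My first transit also stopped about 25 mm short of its target, and I corrected it before touching anything.

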